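# Prise a stuck tray cover loose and set it back to the scribed line

## Robot

A 7-joint arm with a two-finger parallel gripper is mounted at the origin on a cart in front of the work surface, level with it; the furniture and walls round the work are solid. World frame = base frame: x ahead of the robot, y to its left, z up, the work surface at z = 0. Lengths are in m, angles in rad, forces in N, time in s.
With the tool pointing down it reaches from about 0.4 to 0.85 m from the base axis. Payload 10.4 kg.
Tool frame: the origin (TCP) lies between the finger pads; the fingertips stand 19 mm ahead of it and the grasp point (between the pads) is the TCP; z points along the fingers, y is the direction in which the jaws open and shut (so a half turn about z gives the same grasp; the last joint's range is limited). The gripper opens to 85 mm and grips with 20 to 120 N. Pads are 22 mm wide; open, the fingers measure 114 mm over their backs; the gripper's body (76 mm by 85 mm) begins 54 mm behind the grasp point. The pads swing forward as they close: fully open they stand 13 mm farther back than shut.
Start: joints at [-1.185, 0.332, -0.065, 1.46, 0.022, 1.35, -0.088], TCP at [0.248, 0.574, 0.25] pointing down, gripper open.
Joint ranges: [-2.6, 2.6], [-0.5, 2.12], [-1.47, 1.34], [0.16, 2.42], [-1.27, 4.41], [0.06, 2.06], [-2.6, 2.6]. Speed limits (rad/s): [2.22, 2.22, 2.79, 2.79, 3.14, 3.14, 3.14].

## Interface

Orientations are given as a unit quaternion [x, y, z, w].
In Python, from workcell import manip gives the robot as it stands.
- The arm moves only by the shell command python3 -m jog 'ROWS' [FORCE]. ROWS is JSON, a list of rows, each an object with "offset": the shift along the tool's x, y, z as a fraction of full scale, a list of three; "rotation": the turn, a rotation vector about the tool's x, y, z as a fraction of full scale, a list of three; "fingers": the opening, from -1 (shut) to 1 (fully open), so that 0 is half open. A call has 1 to 8 rows; each row shifts and turns the commanded pose from where the row before left it, along the tool's axes as they then stand; what a row does not reach is not made up. Full scale, the value 1, is 0.15 m for a shift and 2 rad for a turn. A row lasts 1/8 s, in which the tool goes at most 62.5 mm and 10.7 degrees, less where a joint would pass 70% of its speed; a pose out of reach is approached as far as the arm can. A call with a number of a shift or a turn outside -1 to 1 is refused whole. A call with a gripper value outside its range is refused whole. The fingers move at their own pace and stop on an object; FORCE is the grip in N (left out, the last holds). Time passes only in rows, so rows that do not move let the fingers close. It gives the time, the measured TCP pose, the force and the opening at its end, in the units of the state.
- manip.get_obs(): the state, without advancing time (a new reading comes with each control period).
- manip.camera(name): name is "side" or "top" or "wrist"; returns the picture (420x560x3 uint8, red, green, blue); there is no depth.
- manip.camera_info(name): a dict with "mtx" (3x3 intrinsics, pixels), "D" ([k1, k2, p1, p2, k3] as OpenCV has them; the pictures are not rectified), "xyz" and "rotation" of the camera in the world. Camera axes: x right, y down, z forward; pixel columns grow to the right and rows downward; lengths in m; the calibration is good to about 2 mm. A picture is of the moment at which its call begins: read the wrist's pose just before it. camera_info takes no time and is no camera call; for the wrist camera it gives the pose at the moment of the call.
- manip.hand_in(): hands the job in, once; it reports no verdict.
Trained networks look in the newest picture that a camera, given by its name, has taken for a name from the list of things; names that differ only in an ending like _2 or _b are one class to them, and where a whole thing is asked for, a point or a joint stands for the part that bears it (a point fixed in the world has none). Each returns a list of dicts, best first, with "conf" (0 to 1); they miss things now and then, are a little off and sometimes report something else, mostly with a low value. They report only what shows in the picture. A call takes as long as a camera call.
- manip.recognise(camera, query): "bbox" ([left, top, right, bottom] in pixels, round what is visible of it).
The state is a dict: "clock": time; "joint_pos": joint angles; "joint_velocities": joint speeds; "tau": joint torques, N m; "position": TCP position; "ee_rot": TCP orientation; "ft_force": force on the tool from outside, world axes, zero at the start; "torque": the same for the moment, N m; "grip_width": opening from 0.0 (shut) to 1.0 (fully open).
Only numpy, scipy, OpenCV 4.12 (cv2) and the standard library are available. Lean on these libraries where they do the work, as an engineer would, in place of code of your own. Each camera call takes 0.05 s, during which the arm holds its last target. There are 200 camera calls.

## Task

The aluminium cover is stuck fast on the specimen tray: rest the blue-handled pry bar on the tray's steel fulcrum rod with its tip under the cover's overhanging front edge, and lever that edge up until it springs out of the two rubber side clips. Push the loosened cover back, flat and square on the tray, until its front edge meets the red scribed lines on both side flanges, and finish with the bar lying on the bench, clear of the tray. Leave the concrete discs, the red caps and the clear dish where they are.

Things in the scene. Friction and masses are not known exactly. Their poses are not given: they have to be found in the camera images.
- tray: Grey open tray on a dark base plate, fixed, a concrete disc inside. Origin: on the bench under the middle of the walls; +x from the tray's front to its back, z up. Walls outer 124 x 124 mm, 8 mm thick, rim at z = 70 mm, outer face of the front wall at x = -62 mm. Side flanges at rim level reach to |y| = 92, |x| = 72. Dark guide rails on them (|y| 71.5 to 77.5, x -12 to 72, 8 mm high) flank the cover; no stop behind it.
- line_left (a point): Middle of the red scribed line across the tray's left (+y) side flange: tray x = -30, y = 81, z = 70 mm; it runs along y for 19 mm.
- line_right (a point): The like on the right flange, y = -81 mm.
- clip_l (a joint): Travel of the rubber pad of the left clip (0 = at the cover's side edge, 0.004 = snapped in beneath the raised cover). Pad: tray x -70 to -50, z 70 to 75 mm, pressed on the cover's edge with about 36 N by a spring; its friction alone holds the cover, 30 to 45 N at the front edge. Its dark housing stands at tray x -73 to -47, |y| 82 to 94 mm, top z = 86 mm.
- clip_r (a joint): The like of the right clip. When the front edge is up 6 to 8 mm the pads snap in and resistance drops; the cover then rests on them, front about 6 mm up, rear on the rim, free to slide back. It drops flat on the rim once its front edge is behind the pads (tray x > -50 mm).
- fulcrum: Level steel rod 12 mm in diameter along the tray's y, on two posts in front of the tray, fixed to it. Origin: middle of the rod's axis, at tray x = -115 mm, z = 62 mm (top of the rod z = 68 mm). Axes as the tray's. The bar goes across it between two brass collars, 52 mm apart. The base plate (8 mm thick) reaches to tray x = -180 mm.
- cover: Flat aluminium plate 152 (x) x 140 (y) x 10 (z) mm, about 0.35 kg, on the tray rim. Origin: centre of its underside; axes parallel to the tray's at the start, when the underside is at tray z = 70 mm and the origin at tray x = -14 mm: its front edge (-x), at tray x = -90 mm, overhangs the front wall by 28 mm.
- cover_edge_left (a point): Left end (+y, 70 mm from the middle) of the lower front edge of the cover, 76 mm in front of its origin.
- cover_edge_right (a point): Right end (-y) of the lower front edge of the cover, likewise.
- bar: Pry bar 200 mm long, 0.22 kg, lying on the bench: blue handle 100 x 22 x 26 mm (x from -50 to 50 mm, 22 mm wide in y, z from 0 to 26 mm) and a steel blade 18 mm wide and 6 mm thick (z from 10 to 16 mm) that runs along +x to the tip at x = 150 mm; the last 12 mm are 4 mm thick. Origin: underside of the middle of the handle; z up.
- bar_tip (a point): The tip of the bar's blade: at x = 150 mm, z = 13 mm in the bar's frame.
- lone_disc: Grey concrete disc lying flat on the bench, 100 mm across, 49 mm high; origin at the centre of its underside. To be left alone.
- red_hood: Red moulded plastic cap standing on its rim, 132 mm across, 104 mm high; origin at the centre of its underside. To be left alone.
- petri_dish: Flat clear plastic dish, 93 mm across, 15 mm high; origin at the centre of its underside. To be left alone.

How it is judged:
By the outcome, as a careful person would: the job done as asked, in the order asked, and still so for the second after the job is handed in, with the robot touching nothing.
It also fails if it takes over 64 s, if anything falls off the work surface, if the arm or the gripper's body presses on something with over 40 N, if the wrist force passes 120 N, or if a joint passes its speed limit or range.

## Working session

There is one attempt and no reset: what is moved stays moved. The work goes in short steps, Python scripts to look and compute and a shell command to move; the robot and the scene stay as the last step left them, time stands still between calls to the robot, and variables do not carry over. Pictures are saved under pics/ and viewed, about 8 in all and at most 12, crops included, and the job is handed in when it is done.

```bash
ls; mkdir -p pics
python3 - <<'E'
from workcell import manip
import cv2,numpy as np
o=manip.get_obs();print({k:np.round(v,3).tolist() for k,v in o.items()})
a=[]
for c in("top","side"):
    im=manip.camera(c);cv2.imwrite(f"pics/{c}0.png",im[:,:,::-1])
    i=manip.camera_info(c);print(c,{k:np.round(v,3).tolist() for k,v in i.items()})
    for q in("tray","cover","bar","fulcrum","lone_disc","red_hood","petri_dish","clip_l","bar_tip"):
        print(q,[(np.round(r['bbox']).tolist(),round(r['conf'],2)) for r in manip.recognise(c,q)[:3]])
print(manip.get_obs()['clock'])
E
```

```text
pics
{'clock': 0.0, 'joint_pos': [-1.185, 0.333, -0.065, 1.461, 0.022, 1.35, -0.088], 'joint_velocities': [-0.001, -0.002, 0.0, 0.0, -0.001, 0.0, 0.0], 'tau': [0.0, -62.546, 0.049, -39.159, 0.016, 0.01, -0.0], 'position': [0.248, 0.573, 0.249], 'ee_rot': [0.203, 0.979, -0.001, -0.0], 'ft_force': [0.725, 0.126, -0.515], 'torque': [-0.038, 0.007, 0.0], 'grip_width': 0.998}
top {'mtx': [[415.492, 0.0, 286.43], [0.0, 415.492, 207.158], [0.0, 0.0, 1.0]], 'D': [0.009, 0.0, 0.0, 0.0, 0.0], 'xyz': [0.363, -0.011, 1.281], 'rotation': [-0.7, 0.712, -0.034, 0.039]}
tray [([286.0, 165.0, 382.0, 242.0], 0.69), ([202.0, 212.0, 268.0, 233.0], 0.65), ([321.0, 173.0, 376.0, 228.0], 0.28)]
cover [([318.0, 175.0, 380.0, 229.0], 0.79)]
bar [([203.0, 207.0, 263.0, 235.0], 0.58)]
fulcrum [([310.0, 196.0, 320.0, 224.0], 0.66)]
lone_disc [([427.0, 200.0, 462.0, 237.0], 0.73)]
red_hood [([126.0, 168.0, 173.0, 214.0], 0.87)]
petri_dish [([108.0, 218.0, 140.0, 248.0], 0.76)]
clip_l []
bar_tip [([201.0, 210.0, 269.0, 234.0], 0.73), ([286.0, 165.0, 382.0, 242.0], 0.3)]
side {'mtx': [[459.047, 0.0, 286.349], [0.0, 459.047, 213.478], [0.0, 0.0, 1.0]], 'D': [-0.067, 0.0, 0.0, 0.0, 0.0], 'xyz': [0.357, -1.351, 0.739], 'rotation': [0.848, -0.043, 0.036, -0.528]}
tray [([252.0, 224.0, 329.0, 281.0], 0.9)]
cover [([264.0, 225.0, 323.0, 256.0], 0.72)]
bar [([256.0, 195.0, 282.0, 224.0], 0.62)]
fulcrum []
lone_disc [([262.0, 300.0, 302.0, 342.0], 0.82), ([244.0, 171.0, 264.0, 186.0], 0.65)]
red_hood [([270.0, 161.0, 301.0, 188.0], 0.95), ([244.0, 173.0, 264.0, 186.0], 0.2)]
petri_dish [([245.0, 171.0, 264.0, 183.0], 0.77)]
clip_l [([250.0, 196.0, 276.0, 222.0], 0.6), ([262.0, 224.0, 323.0, 256.0], 0.52)]
bar_tip [([251.0, 198.0, 277.0, 222.0], 0.49), ([253.0, 223.0, 329.0, 282.0], 0.3)]
1.0
```

View pics/top0.png

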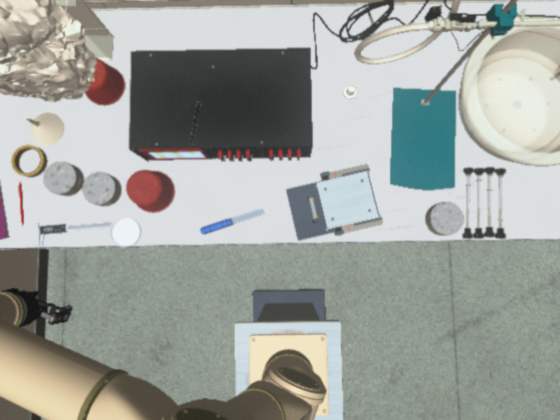

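View pics/side0.png

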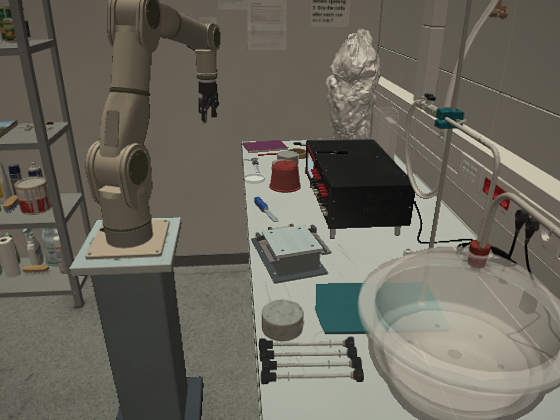

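```bash
cat > h.py <<'E'
from workcell import manip
import cv2,numpy as np
from scipy.spatial.transform import Rotation as R
def ray(info,uv):
    p=cv2.undistortPoints(np.array(uv,float).reshape(-1,1,2),np.array(info['mtx']),np.array(info['D'])).reshape(-1,2)
    return R.from_quat(info['rotation']).apply(np.c_[p,np.ones(len(p))])
def toworld(info,uv,z):
    d=ray(info,uv);c=np.array(info['xyz']);return c+d*((z-c[2])/d[:,2])[:,None]
def topix(info,P):
    r=R.from_quat(info['rotation']).inv();P=np.atleast_2d(P)
    return cv2.projectPoints(r.apply(P-np.array(info['xyz'])),np.zeros(3),np.zeros(3),np.array(info['mtx']),np.array(info['D']))[0].reshape(-1,2)
def blue(im,lo=(100,120,50),hi=(130,255,255)):
    m=cv2.inRange(cv2.cvtColor(im,cv2.COLOR_RGB2HSV),lo,hi)
    n,l,s,c=cv2.connectedComponentsWithStats(m);k=1+np.argmax(s[1:,4])
    return cv2.minAreaRect(np.argwhere(l==k)[:,::-1].astype(np.float32)),s[k]
def st():
    o=manip.get_obs();print('t',round(o['clock'],2),'p',np.round(o['position'],4),'R',np.round(R.from_quat(o['ee_rot']).as_matrix().T,3).tolist(),'F',np.round(o['ft_force'],1),'g',round(o['grip_width'],3));return o
E
python3 - <<'E'
from h import *
i=manip.camera_info('top')
im=cv2.imread('pics/top0.png')[:,:,::-1].copy()
rc,s=blue(im);print(rc,s)
b=cv2.boxPoints(rc);print('handle',toworld(i,b,.02).round(3).tolist())
print('centre',toworld(i,[rc[0]],.02).round(3),'tip',toworld(i,[[263,211]],.013).round(3))
print('cover corners',toworld(i,[[318,182],[367,169],[380,217],[331,231]],.08).round(3).tolist())
print('fulc',toworld(i,[[314,209]],.065).round(3))
for n,p,z in(("hood",[150,191],.1),("disc",[444,218],.05),("dish",[126,233],.01)):print(n,toworld(i,[p],z).round(3))
st()
E
python3 -c "
import cv2;a=cv2.imread('pics/top0.png')[150:250,190:390];cv2.imwrite('pics/c0.png',cv2.resize(a,None,fx=4,fy=4,interpolation=cv2.INTER_CUBIC))"
```

```text
((215.95001220703125, 225.85003662109375), (5.375870704650879, 30.990318298339844), 71.56504821777344) [201 220  31  13 165]
handle [[0.433, 0.258, 0.02], [0.462, 0.169, 0.02], [0.446, 0.164, 0.02], [0.418, 0.253, 0.02]]
centre [[0.44  0.211 0.02 ]] tip [[0.483 0.068 0.013]]
cover corners [[0.559, -0.098, 0.08], [0.595, -0.242, 0.08], [0.454, -0.275, 0.08], [0.416, -0.132, 0.08]]
fulc [[ 0.482 -0.086  0.065]]
hood [[0.538 0.387 0.1  ]]
disc [[ 0.45 -0.47  0.05]]
dish [[0.423 0.488 0.01 ]]
t 1.0 p [0.2484 0.5735 0.2503] R [[-0.918, 0.397, 0.0], [0.397, 0.918, 0.0], [-0.0, 0.0, -1.0]] F [0.3 0.2 0.3] g 1.001
```

View pics/c0.png

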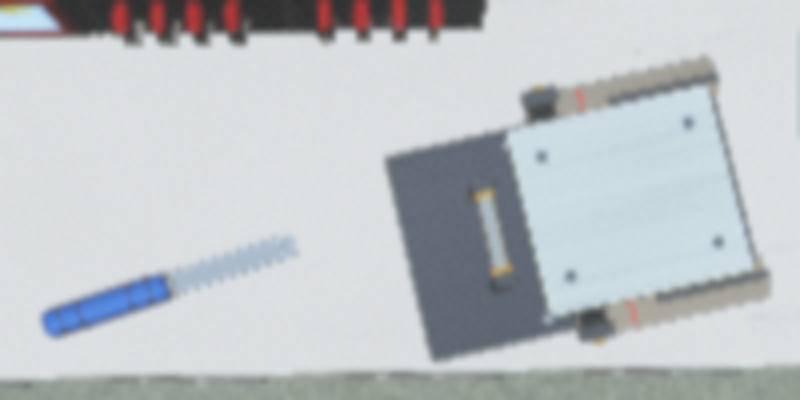

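```bash
python3 -m jog '[{"offset":[-0.305,-0.245,0],"rotation":[0,0,0],"fingers":1},{"offset":[-0.305,-0.245,0],"rotation":[0,0,0],"fingers":1},{"offset":[-0.305,-0.245,0],"rotation":[0,0,0],"fingers":1},{"offset":[-0.305,-0.245,0],"rotation":[0,0,0],"fingers":1},{"offset":[-0.305,-0.245,0],"rotation":[0,0,0],"fingers":1},{"offset":[-0.305,-0.245,0],"rotation":[0,0,0],"fingers":1},{"offset":[-0.305,-0.245,0],"rotation":[0,0,0],"fingers":1},{"offset":[0,0,0],"rotation":[0,0,0.087],"fingers":1}]' 40
python3 -m jog '[{"offset":[0,0,0],"rotation":[0,0,0.087],"fingers":1},{"offset":[0,0,0],"rotation":[0,0,0.087],"fingers":1},{"offset":[0,0,0],"rotation":[0,0,0.087],"fingers":1},{"offset":[0,0,0],"rotation":[0,0,0.087],"fingers":1},{"offset":[0,0,0],"rotation":[0,0,0],"fingers":1}]'
python3 - <<'E'
from h import *
o=st()
i=manip.camera_info('wrist');im=manip.camera('wrist');cv2.imwrite('pics/w1.png',im[:,:,::-1]);np.save('w1.npy',i,allow_pickle=True)
print({k:np.round(v,3).tolist() for k,v in i.items()})
rc,s=blue(im);print(rc,s);b=cv2.boxPoints(rc)
print(toworld(i,b,.022).round(4).tolist(),toworld(i,[rc[0]],.022).round(4))
print([(np.round(r['bbox']).tolist(),round(r['conf'],2)) for r in manip.recognise('wrist','bar')[:3]])
E
```

```text
clock: 2.0
position: [0.4422, 0.2055, 0.2507]
ee_rot: [0.292, 0.957, 0.0, 0.001]
ft_force: [-0.4, 0.5, -0.5]
grip_width: 1.001
clock: 2.62
position: [0.44, 0.2102, 0.2504]
ee_rot: [0.596, 0.803, 0.0, 0.0]
ft_force: [-0.2, -0.3, -0.1]
grip_width: 0.999
t 2.62 p [0.44   0.2102 0.2504] R [[-0.289, 0.957, 0.0], [0.957, 0.289, 0.0], [0.0, 0.0, -1.0]] F [-0.2 -0.3 -0.1] g 0.999
{'mtx': [[298.023, 0.0, 276.15], [0.0, 298.023, 205.735], [0.0, 0.0, 1.0]], 'D': [-0.002, 0.0, 0.0, 0.0, 0.0], 'xyz': [0.418, 0.284, 0.374], 'rotation': [0.978, 0.144, 0.022, 0.151]}
((277.5, 176.0), (80.0, 17.0), 90.0) [ 269  136   18   81 1299]
[[0.4176, 0.2559, 0.022], [0.4364, 0.2616, 0.022], [0.4656, 0.1684, 0.022], [0.4452, 0.1622, 0.022]] [[0.4406 0.2139 0.022 ]]
[([266.0, 135.0, 290.0, 283.0], 0.63)]
```

View pics/w1.png

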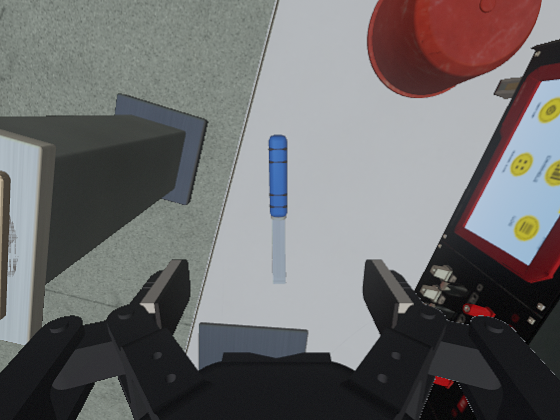

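```bash
python3 -m jog '[{"offset":[0.01,0.01,0.38],"rotation":[0,0,0],"fingers":0.2},{"offset":[0,0,0.38],"rotation":[0,0,0],"fingers":0.2},{"offset":[0,0,0.38],"rotation":[0,0,0],"fingers":0.2},{"offset":[0,0,0.25],"rotation":[0,0,0],"fingers":0.1},{"offset":[0,0,0.12],"rotation":[0,0,0],"fingers":0},{"offset":[0,0,0],"rotation":[0,0,0],"fingers":-1},{"offset":[0,0,0],"rotation":[0,0,0],"fingers":-1},{"offset":[0,0,0],"rotation":[0,0,0],"fingers":-1}]' 90
python3 -m jog '[{"offset":[0,0,0],"rotation":[0,0,0],"fingers":-1},{"offset":[0,0,0],"rotation":[0,0,0],"fingers":-1},{"offset":[0,0,0],"rotation":[0,0,0],"fingers":-1}]'
python3 -c "
from h import *
st()"
```

```text
clock: 3.72
position: [0.4415, 0.2123, 0.0247]
ee_rot: [0.596, 0.803, 0.001, 0.0]
ft_force: [-0.2, 0.3, -3.3]
grip_width: 0.236
clock: 4.1
position: [0.4411, 0.2121, 0.0239]
ee_rot: [0.597, 0.802, 0.0, -0.0]
ft_force: [-0.2, -0.4, -2.3]
grip_width: 0.237
t 4.1 p [0.4411 0.2121 0.0239] R [[-0.288, 0.958, 0.0], [0.958, 0.288, 0.0], [0.0, 0.0, -1.0]] F [-0.2 -0.4 -2.3] g 0.237
```

```bash
python3 -m jog '[{"offset":[0,0,-0.33],"rotation":[0,0,0],"fingers":-1},{"offset":[0,0,-0.4],"rotation":[0,0,0],"fingers":-1},{"offset":[-0.25,-0.1,-0.27],"rotation":[0,0,0],"fingers":-1},{"offset":[-0.4,-0.1,0],"rotation":[0,0,0],"fingers":-1},{"offset":[0,0,0],"rotation":[0,0,0],"fingers":-1},{"offset":[0,0,0],"rotation":[0,0,0],"fingers":-1}]'
python3 - <<'E'
from h import *
o=st()
i=manip.camera_info('wrist');im=manip.camera('wrist');cv2.imwrite('pics/w2.png',im[:,:,::-1]);np.save('w2.npy',i,allow_pickle=True)
for q in("tray","cover","fulcrum","clip_l","clip_r","line_left"):
    print(q,[(np.round(r['bbox']).tolist(),round(r['conf'],2)) for r in manip.recognise('wrist',q)[:2]])
a=cv2.resize(im[:,:,::-1],(800,600));cv2.imwrite('pics/w2b.png',a)
E
```

```text
clock: 4.85
position: [0.4402, 0.1102, 0.1738]
ee_rot: [0.597, 0.802, 0.0, -0.0]
ft_force: [0.2, 0.2, -2.1]
grip_width: 0.236
t 4.85 p [0.4402 0.1102 0.1738] R [[-0.287, 0.958, 0.001], [0.958, 0.287, 0.0], [-0.0, 0.001, -1.0]] F [ 0.2  0.2 -2.1] g 0.236
tray [([246.0, 324.0, 308.0, 352.0], 0.89)]
cover []
fulcrum []
clip_l []
clip_r []
line_left [([246.0, 322.0, 309.0, 353.0], 0.61)]
```

View pics/w2b.png

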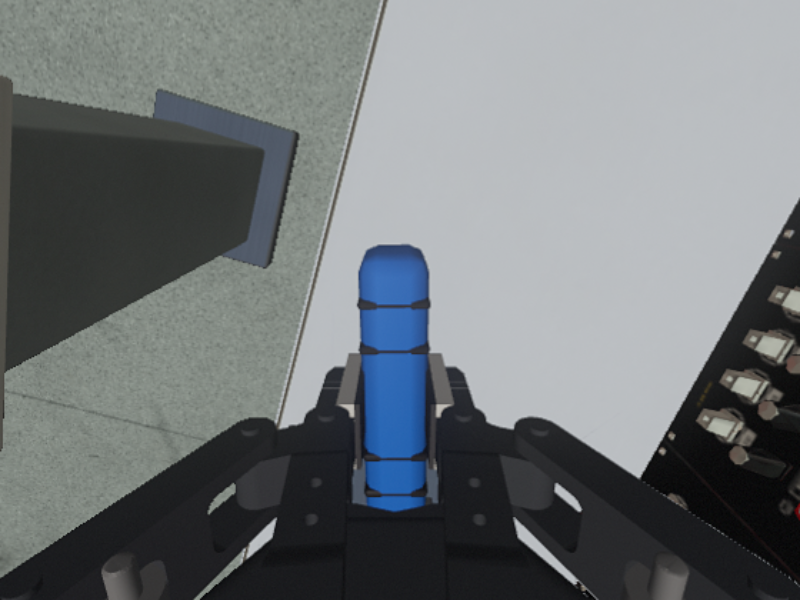

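```bash
cat > fit.py <<'E'
from h import *
from scipy.optimize import least_squares
i=manip.camera_info('top')
uv=np.array([[507,130],[713,85],[757,265],[550,320],[492,231],[580,100],[633,313]])
px=(uv+.5)/4-.5+[190,150]
P=np.array([[-90,70,80],[62,70,80],[62,-70,80],[-90,-70,80],[-115,0,68],[-30,81,70],[-30,-81,70]])/1e3
f=lambda q:(topix(i,R.from_euler('z',q[2]).apply(P)+[q[0],q[1],0])-px).ravel()
s=least_squares(f,[.51,-.2,-1.32])
print(s.x.round(4),np.degrees(s.x[2]),s.fun.round(2).reshape(-1,2).tolist())
np.save('tray.npy',s.x)
E
python3 fit.py
python3 - <<'E'
from h import *
q=np.load('tray.npy');T=R.from_euler('z',q[2])
i=manip.camera_info('side');im=cv2.imread('pics/side0.png')
P=np.array([[-90,70,80],[62,70,80],[62,-70,80],[-90,-70,80],[-115,-30,68],[-115,30,68],[-30,81,70],[-30,-81,70]])/1e3
uv=topix(i,T.apply(P)+[q[0],q[1],0]);print(uv.round(1).tolist())
x0,y0=235,180
a=cv2.resize(im[y0:y0+110,x0:x0+140],None,fx=5.5,fy=5.5,interpolation=cv2.INTER_CUBIC)
for u in uv: cv2.circle(a,tuple(int(v) for v in (u-[x0,y0]+.5)*5.5),3,(0,0,255),1)
cv2.imwrite('pics/s0c.png',a)
E
```

```text
[ 0.5095 -0.1956 -1.3614] -78.00063454426719 [[-0.12, -0.06], [-1.07, -0.36], [-0.29, 1.1], [0.33, -0.88], [0.59, 0.23], [0.35, -0.12], [0.21, 0.11]]
[[303.2, 223.8], [321.7, 247.4], [274.6, 254.9], [259.9, 229.9], [270.2, 227.9], [288.4, 225.3], [313.3, 235.0], [261.7, 242.7]]
```

View pics/s0c.png

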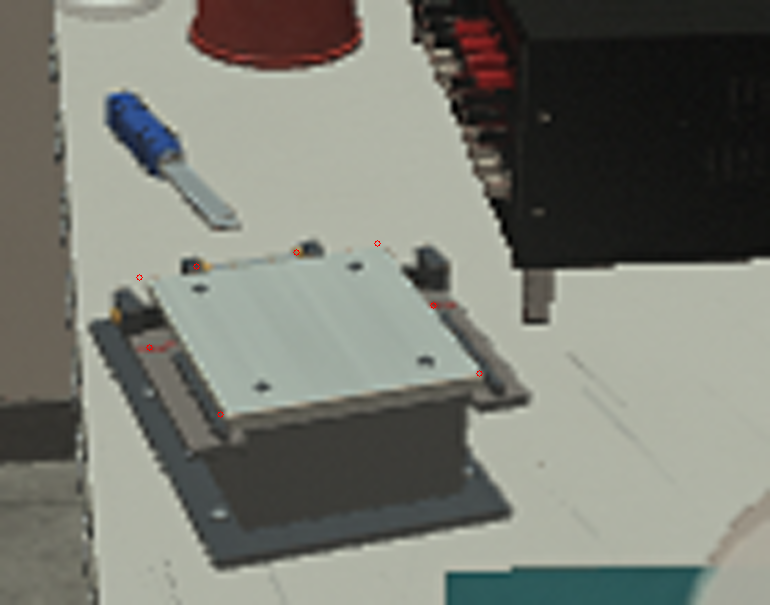

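```bash
cat >> fit.py <<'E'
j=manip.camera_info('side')
uv2=np.array([[385,250],[483,375],[228,418],[150,278],[252,258],[443,304],[160,346]])
px2=(uv2+.5)/5.5-.5+[235,180]
W=lambda q:R.from_euler('z',q[2]).apply(P)+[q[0],q[1],0]
g=lambda q:np.r_[(topix(i,W(q))-px).ravel(),(topix(j,W(q)+[q[3],q[4],q[5]])-px2).ravel(),np.array(q[3:])/.004]
s=least_squares(g,[.51,-.2,-1.34,0,0,0],loss='soft_l1')
print(s.x.round(4),np.degrees(s.x[2]),g(s.x)[:-3].round(2).reshape(-1,2).tolist())
np.save('tray.npy',s.x[:3])
E
python3 fit.py
```

```text
[ 0.5095 -0.1956 -1.3614] -78.00063454426719 [[-0.12, -0.06], [-1.07, -0.36], [-0.29, 1.1], [0.33, -0.88], [0.59, 0.23], [0.35, -0.12], [0.21, 0.11]]
[ 5.096e-01 -1.956e-01 -1.364e+00  4.000e-03 -4.000e-04 -9.000e-04] -78.15009769722806 [[-0.09, -0.19], [-1.01, -0.36], [-0.35, 1.13], [0.24, -0.98], [0.55, 0.1], [0.4, -0.2], [0.12, 0.06], [-0.01, -0.99], [0.66, -0.08], [-0.08, -0.47], [-0.56, -0.03], [0.35, 0.36], [-0.4, 0.4], [-0.53, 0.42]]
```

```bash
cat > plan.py <<'E'
from h import *
import sys
q=np.load('tray.npy')
T=R.from_euler('z',q[2]);O=np.array([q[0],q[1],0])
def pose(tipx,th,hover,dback,g=24.,y=0.,gx=0.):
    """TCP in world for bar at pitch th(deg, tip down +) resting on rod + hover mm, tip at tray x tipx, then backed off dback mm along bar"""
    t=np.radians(th);u=np.array([np.cos(t),-np.sin(t)]);n=np.array([np.sin(t),np.cos(t)])
    c=np.array([-115,62])+(6+hover)*n
    L=(tipx-c[0]-3*n[0])/u[0]
    tip=c+L*u+3*n
    tcp=tip-(150-gx+dback)*u+(g-13)*n
    W=O+T.apply([tcp[0]/1e3,y/1e3,tcp[1]/1e3])
    M=T.as_matrix()@np.array([[-u[0],0,-n[0]],[0,1,0],[-u[1],0,-n[1]]])
    return W,M,tcp,tip
def delta(W,M):
    o=st();Rc=R.from_quat(o['ee_rot'])
    d=Rc.inv().apply(W-o['position'])/.15
    r=(Rc.inv()*R.from_matrix(M)).as_rotvec()/2
    d2=M.T@(W-o['position'])/.15
    print('offset(cur axes)',d.round(4),'offset(target axes)',d2.round(4),'rot',r.round(4))
    p=T.inv().apply(o['position']-O)*1e3;print('tcp in tray mm',p.round(1))
if __name__=='__main__':
    a=[float(v) for v in sys.argv[1:]]
    W,M,tcp,tip=pose(*a);print('W',W.round(4),'tcp',tcp.round(1),'tip',tip.round(1));delta(W,M)
E
python3 -m jog '[{"offset":[0,0,0],"rotation":[0,0,0.041],"fingers":-1},{"offset":[0,0,0],"rotation":[0,0.0785,0],"fingers":-1},{"offset":[0,0,0],"rotation":[0,0.0785,0],"fingers":-1},{"offset":[0,0,0],"rotation":[0,0,0],"fingers":-1},{"offset":[0,0,0],"rotation":[0,0,0],"fingers":-1}]'
python3 plan.py -72 18 2 70
```

```text
clock: 5.82
position: [0.4402, 0.1105, 0.1736]
ee_rot: [0.621, 0.768, 0.097, -0.121]
ft_force: [-0.4, -0.1, -2.2]
grip_width: 0.235
W [0.4525 0.0763 0.138 ] tcp [-277.8  138. ] tip [-72.   59.6]
t 5.83 p [0.4402 0.1105 0.1736] R [[-0.199, 0.931, 0.306], [0.978, 0.209, -0.001], [-0.065, 0.299, -0.952]] F [-0.4 -0.1 -2.2] g 0.235
offset(cur axes) [-0.301   0.0332  0.1523] offset(target axes) [-0.3013  0.034   0.1515] rot [-0.001   0.0015  0.0018]
tcp in tray mm [-313.8   -5.1  173.6]
```

Go to the pre-insert pose and check it in the side and top cameras.

```bash
python3 -m jog '[{"offset":[-0.3,0.034,0],"rotation":[0,0,0],"fingers":-1},{"offset":[0,0,0.15],"rotation":[0,0,0],"fingers":-1},{"offset":[0,0,0],"rotation":[0,0,0],"fingers":-1},{"offset":[0,0,0],"rotation":[0,0,0],"fingers":-1}]'
python3 plan.py -72 18 2 70
python3 - <<'E'
from h import *
A=[]
for c,(x,y,w,h) in(('top',(250,155,140,100)),('side',(235,165,140,100))):
    im=manip.camera(c)[:,:,::-1];A.append(cv2.resize(im[y:y+h,x:x+w],None,fx=5,fy=5,interpolation=cv2.INTER_CUBIC)[:300] if 0 else cv2.resize(im[y:y+h,x:x+w],(420,300),interpolation=cv2.INTER_CUBIC))
    cv2.imwrite(f'pics/{c}1.png',im)
a=np.vstack(A);cv2.imwrite('pics/pre.png',cv2.resize(a,(420,600)))
E
```

```text
clock: 6.32
position: [0.4529, 0.077, 0.1392]
ee_rot: [0.62, 0.769, 0.098, -0.121]
ft_force: [0.5, 1.0, -2.3]
grip_width: 0.234
W [0.4525 0.0763 0.138 ] tcp [-277.8  138. ] tip [-72.   59.6]
t 6.33 p [0.4529 0.077  0.1392] R [[-0.201, 0.93, 0.308], [0.978, 0.211, 0.0], [-0.065, 0.301, -0.951]] F [ 0.5  1.  -2.3] g 0.234
offset(cur axes) [-0.0062 -0.0035  0.0062] offset(target axes) [-0.0063 -0.0035  0.0062] rot [-0.0006  0.0004  0.0027]
tcp in tray mm [-278.4    0.5  139.2]
```

View pics/pre.png

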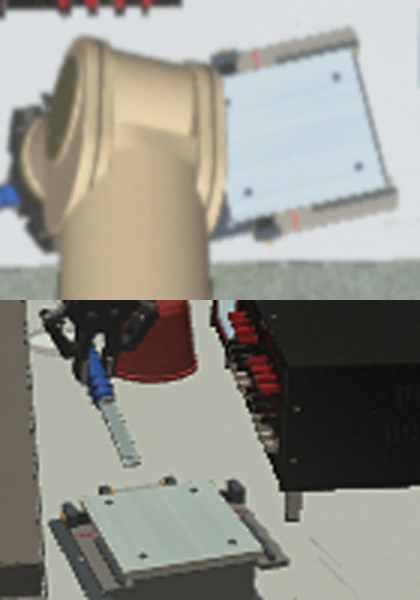

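Run:
```python
from plan import *
i=manip.camera_info('side')
W,M,tcp,tip=pose(-72,18,2,70)
o=manip.get_obs();Rm=R.from_quat(o['ee_rot']).as_matrix()
tipw=o['position']+Rm@[-.150,0,.011]
hd=o['position']+Rm@[-.05,0,.011]
print(tipw, topix(i,[tipw,tipw+Rm@[0,.009,0],tipw-Rm@[0,.009,0],hd]).round(1).tolist())
print('fulc collars',topix(i,O+T.apply(np.array([[-115,26,62],[-115,-26,62]])/1e3)).round(1).tolist())
im=cv2.imread('pics/side1.png');a=cv2.resize(im[190:240,250:320],None,fx=10,fy=10,interpolation=cv2.INTER_CUBIC)
for u in topix(i,[tipw+Rm@[0,.009,0],tipw-Rm@[0,.009,0],hd]): cv2.circle(a,tuple(int(v) for v in (u-[250,190]+.5)*10),4,(0,0,255),1)
cv2.imwrite('pics/tipz.png',a)
```

```text
[ 0.48247795 -0.05951598  0.08265254] [[277.7, 219.1], [280.4, 218.7], [275.0, 219.5], [269.1, 198.4]]
fulc collars [[287.3, 227.2], [271.5, 229.4]]
```

View pics/tipz.png

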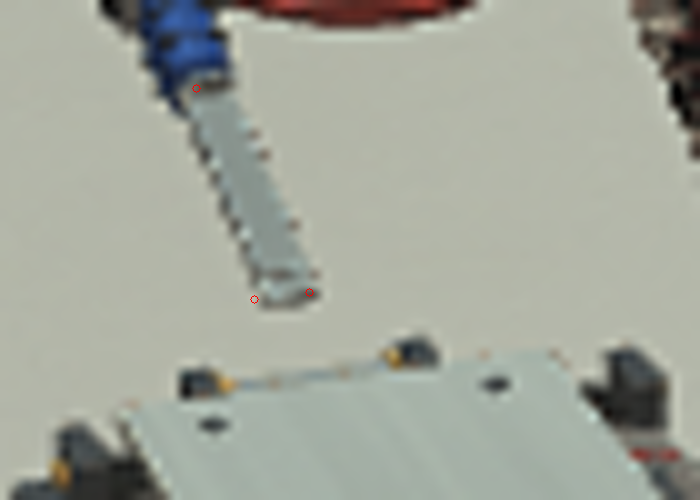

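```bash
python3 -m jog '[{"offset":[0,0,0],"rotation":[0,0.0175,0.0027],"fingers":-1},{"offset":[0,0,0],"rotation":[0,0,0],"fingers":-1}]'; python3 plan.py -72 20 2 0;python3 plan.py -72 20 2 50
```

```text
clock: 6.68
position: [0.4532, 0.0757, 0.139]
ee_rot: [0.622, 0.764, 0.109, -0.135]
ft_force: [0.9, -0.1, -2.1]
grip_width: 0.24
W [0.4666 0.0092 0.1197] tcp [-209.2  119.7] tip [-72.   58.1]
t 6.67 p [0.4532 0.0757 0.139 ] R [[-0.19, 0.92, 0.342], [0.979, 0.203, -0.001], [-0.07, 0.334, -0.94]] F [ 0.9 -0.1 -2.1] g 0.24
offset(cur axes) [-0.4694 -0.0019 -0.0339] offset(target axes) [-0.4694 -0.0032 -0.0341] rot [-0.0001  0.0002 -0.0014]
tcp in tray mm [-277.1    0.5  139. ]
W [0.457  0.0552 0.1368] tcp [-256.2  136.8] tip [-72.   58.1]
t 6.67 p [0.4532 0.0757 0.139 ] R [[-0.19, 0.92, 0.342], [0.979, 0.203, -0.001], [-0.07, 0.334, -0.94]] F [ 0.9 -0.1 -2.1] g 0.24
offset(cur axes) [-0.1361 -0.0028 -0.0341] offset(target axes) [-0.1361 -0.0032 -0.0341] rot [-0.0001  0.0002 -0.0014]
tcp in tray mm [-277.1    0.5  139. ]
```

```bash
python3 -m jog '[{"offset":[-0.137,-0.003,-0.034],"rotation":[0,0,0],"fingers":-1},{"offset":[-0.11,0,0],"rotation":[0,0,0],"fingers":-1},{"offset":[-0.11,0,0],"rotation":[0,0,0],"fingers":-1},{"offset":[-0.11,0,0],"rotation":[0,0,0],"fingers":-1},{"offset":[0,0,0],"rotation":[0,0,0],"fingers":-1}]'; python3 plan.py -72 20 0 0
python3 - <<'E'
from plan import *
W0,_,_,_=pose(-72,20,0,0)
for th in (15,10,5,0,-4,-8,-11,-14):
    W,M,tcp,tip=pose(-72,th,0,0);print(th,tcp.round(1),tip.round(1))
    # fixed contact point on the bar (no slip on rod)
E
```

```text
clock: 7.3
position: [0.4663, 0.009, 0.1193]
ee_rot: [0.622, 0.763, 0.109, -0.135]
ft_force: [0.9, 0.8, -2.0]
grip_width: 0.236
W [0.4666 0.0092 0.1176] tcp [-209.2  117.6] tip [-72.   55.9]
t 7.3 p [0.4663 0.009  0.1193] R [[-0.189, 0.921, 0.341], [0.979, 0.202, -0.002], [-0.071, 0.333, -0.94]] F [ 0.9  0.8 -2. ] g 0.236
offset(cur axes) [-0.0036  0.0026  0.0112] offset(target axes) [-0.0036  0.0026  0.0112] rot [-0.0004  0.0006 -0.0019]
tcp in tray mm [-209.1   -0.4  119.3]
15 [-214.   109.2] [-72.   59.8]
10 [-217.8  100.4] [-72.   63.6]
5 [-220.5   91.3] [-72.   67.3]
0 [-222.   82.] [-72.  71.]
-4 [-222.4   74.5] [-72.  74.]
-8 [-222.1   67.1] [-72.   77.1]
-11 [-221.3   61.7] [-72.   79.5]
-14 [-220.2   56.4] [-72.  82.]
```

Run:
```python
from plan import *
o=manip.get_obs();p=o['position'];Rm=R.from_quat(o['ee_rot']).as_matrix()
for th in (15,10,5,0,-4,-8,-12):
    W,M,tcp,tip=pose(-72,th,0.,0)
    print(th,'off pre',(Rm.T@(W-p)/.15).round(4),'post',(M.T@(W-p)/.15).round(4),'rot',((R.from_matrix(Rm).inv()*R.from_matrix(M)).as_rotvec()/2).round(4))
    p,Rm=W,M
```

```text
15 off pre [0.0079 0.0026 0.0744] post [0.0142 0.0026 0.0734] rot [-0.0005 -0.043  -0.0019]
10 off pre [ 0.0091 -0.      0.0632] post [ 0.0146 -0.      0.0622] rot [ 0.     -0.0436  0.    ]
5 off pre [ 0.0069 -0.      0.063 ] post [ 0.0124 -0.      0.0622] rot [-0.     -0.0436  0.    ]
0 off pre [0.0048 0.     0.0627] post [0.0102 0.     0.062 ] rot [-0.     -0.0436  0.    ]
-4 off pre [0.0027 0.     0.0497] post [0.0061 0.     0.0494] rot [-0.     -0.0349 -0.    ]
-8 off pre [ 0.0012 -0.      0.0493] post [ 0.0047 -0.      0.0491] rot [ 0.     -0.0349 -0.    ]
-12 off pre [-0.0003 -0.      0.0487] post [ 0.0031 -0.      0.0487] rot [ 0.     -0.0349  0.    ]
```

```bash
python3 -m jog '[{"offset":[0.008,0.0026,0.072],"rotation":[0,-0.043,-0.002],"fingers":-1},{"offset":[0.009,0,0.063],"rotation":[0,-0.0436,0],"fingers":-1},{"offset":[0,0,0],"rotation":[0,0,0],"fingers":-1}]' 120;  python3 plan.py -72 10 0 0
python3 -m jog '[{"offset":[0.007,0,0.063],"rotation":[0,-0.0436,0],"fingers":-1},{"offset":[0,0,0],"rotation":[0,0,0],"fingers":-1}]';  python3 plan.py -72 5 0 0
```

```text
clock: 7.68
position: [0.4643, 0.0208, 0.1012]
ee_rot: [0.625, 0.775, 0.055, -0.069]
ft_force: [-0.0, 0.7, -1.8]
grip_width: 0.23
W [0.4649 0.0176 0.1004] tcp [-217.8  100.4] tip [-72.   63.6]
t 7.67 p [0.4643 0.0208 0.1012] R [[-0.208, 0.962, 0.176], [0.977, 0.212, -0.0], [-0.037, 0.172, -0.984]] F [-0.   0.7 -1.8] g 0.23
offset(cur axes) [-0.0222 -0.0007  0.0009] offset(target axes) [-0.0222 -0.0006  0.0009] rot [-0.0007 -0.0012  0.0031]
tcp in tray mm [-2.211e+02  1.000e-01  1.012e+02]
clock: 7.92
position: [0.4641, 0.0213, 0.092]
ee_rot: [0.629, 0.776, 0.028, -0.035]
ft_force: [-0.5, -1.5, -2.0]
grip_width: 0.232
W [0.4643 0.0202 0.0913] tcp [-220.5   91.3] tip [-72.   67.3]
t 7.92 p [0.4641 0.0213 0.092 ] R [[-0.207, 0.974, 0.089], [0.978, 0.208, -0.0], [-0.019, 0.087, -0.996]] F [-0.5 -1.5 -2. ] g 0.232
offset(cur axes) [-0.0076 -0.0002  0.0041] offset(target axes) [-0.0076 -0.0002  0.0041] rot [-0.0004 -0.0011  0.0015]
tcp in tray mm [-221.6    0.    92. ]
```

```bash
python3 -m jog '[{"offset":[-0.004,0,0.066],"rotation":[0,-0.0436,0],"fingers":-1},{"offset":[0,0,0],"rotation":[0,0,0],"fingers":-1}]';  python3 plan.py -72 0 0 0
python3 - <<'E'
from h import *
im=manip.camera('side')[:,:,::-1];cv2.imwrite('pics/side2.png',im)
cv2.imwrite('pics/side2c.png',cv2.resize(im[180:260,240:340],None,fx=7,fy=7,interpolation=cv2.INTER_CUBIC))
E
```

```text
clock: 8.18
position: [0.4642, 0.0219, 0.0822]
ee_rot: [0.629, 0.777, 0.001, -0.002]
ft_force: [-0.6, 2.2, 0.8]
grip_width: 0.228
W [0.464  0.0217 0.082 ] tcp [-222.   82.] tip [-72.  71.]
t 8.18 p [0.4642 0.0219 0.0822] R [[-0.209, 0.978, 0.004], [0.978, 0.209, -0.001], [-0.001, 0.003, -1.0]] F [-0.6  2.2  0.8] g 0.228
offset(cur axes) [-0.0009 -0.0011  0.0014] offset(target axes) [-0.0009 -0.0011  0.0014] rot [-0.0003 -0.0018  0.0016]
tcp in tray mm [-2.221e+02  2.000e-01  8.220e+01]
```

View pics/side2c.png

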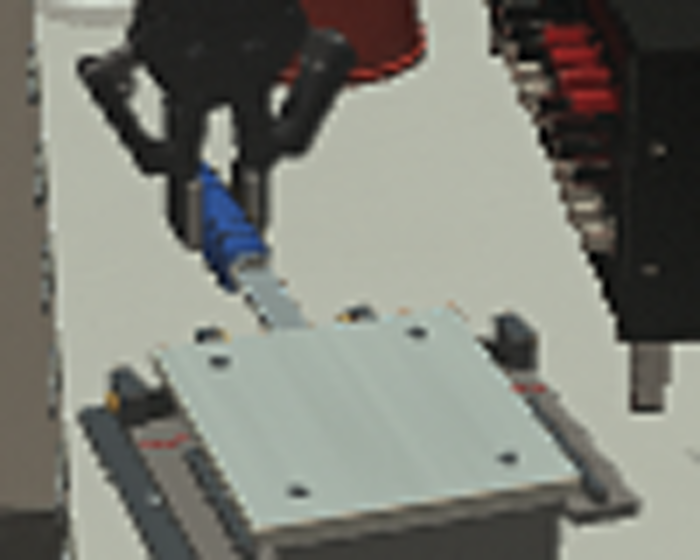

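Run:
```python
from plan import *
i=manip.camera_info('side');o=manip.get_obs();Rm=R.from_quat(o['ee_rot']).as_matrix()
print(o['torque'].round(2) if hasattr(o['torque'],'round') else o['torque'])
for a in (0,4,8,12):
    Rb=Rm@R.from_euler('y',a,degrees=True).as_matrix()
    B=lambda x,y,z:o['position']+[.004,0,-.001]+Rb@np.array([-x,y,.024-z])
    for n,p in(('hf top L',B(.05,.011,.026)),('hf top R',B(.05,-.011,.026)),('hf bot R',B(.05,-.011,0)),('rear top L',B(-.05,.011,.026)),('rear bot R',B(-.05,-.011,0))):
        print(a,n,((topix(i,p)[0]-[240,180]+.5)*7).round().tolist(),end=' ')
    print()
```

```text
[ 1.11  0.19 -0.01]
0 hf top L [275.0, 242.0] 0 hf top R [230.0, 248.0] 0 hf bot R [229.0, 298.0] 0 rear top L [214.0, 154.0] 0 rear bot R [171.0, 208.0] 
4 hf top L [275.0, 249.0] 4 hf top R [230.0, 255.0] 4 hf bot R [228.0, 303.0] 4 rear top L [214.0, 148.0] 4 rear bot R [170.0, 200.0] 
8 hf top L [275.0, 255.0] 8 hf top R [229.0, 261.0] 8 hf bot R [227.0, 307.0] 8 rear top L [214.0, 142.0] 8 rear bot R [169.0, 192.0] 
12 hf top L [275.0, 261.0] 12 hf top R [229.0, 267.0] 12 hf bot R [226.0, 311.0] 12 rear top L [215.0, 136.0] 12 rear bot R [168.0, 184.0]
```

```bash
python3 -m jog '[{"offset":[0.0025,0,0.06],"rotation":[0,-0.035,0],"fingers":-1},{"offset":[0,0,0],"rotation":[0,0,0],"fingers":-1}]';  python3 plan.py -72 -4 0 0; python3 -c "
from h import *;print(manip.get_obs()['torque'])"
python3 -m jog '[{"offset":[0.001,0,0.052],"rotation":[0,-0.035,0],"fingers":-1},{"offset":[0,0,0],"rotation":[0,0,0],"fingers":-1}]';  python3 plan.py -72 -8 0 0; python3 -c "
from h import *;print(manip.get_obs()['torque'])"
```

```text
clock: 8.48
position: [0.4648, 0.0224, 0.0735]
ee_rot: [0.629, 0.777, -0.021, 0.026]
ft_force: [1.6, 5.0, 3.4]
grip_width: 0.231
W [0.4639 0.0221 0.0745] tcp [-222.4   74.5] tip [-72.  74.]
t 8.47 p [0.4648 0.0224 0.0735] R [[-0.208, 0.976, -0.066], [0.978, 0.209, 0.001], [0.014, -0.065, -0.998]] F [1.6 5.  3.4] g 0.231
offset(cur axes) [-0.0013 -0.0061 -0.0068] offset(target axes) [-0.0013 -0.0061 -0.0068] rot [ 0.0005 -0.0018  0.0017]
tcp in tray mm [-222.5    0.9   73.5]
[ 0.644865   -0.14521507  0.11806085]
clock: 8.72
position: [0.4646, 0.0214, 0.0656]
ee_rot: [0.628, 0.775, -0.043, 0.053]
ft_force: [-0.2, 4.3, 6.5]
grip_width: 0.223
W [0.464  0.0218 0.0671] tcp [-222.1   67.1] tip [-72.   77.1]
t 8.72 p [0.4646 0.0214 0.0656] R [[-0.206, 0.969, -0.136], [0.978, 0.208, -0.0], [0.028, -0.133, -0.991]] F [-0.2  4.3  6.5] g 0.223
offset(cur axes) [ 0.0019 -0.0035 -0.0109] offset(target axes) [ 0.0018 -0.0035 -0.0109] rot [ 0.0001 -0.0015  0.0015]
tcp in tray mm [-221.6    0.5   65.6]
[-0.02793098 -0.1168611   0.06401104]
```

```bash
python3 -m jog '[{"offset":[0,0,0.05],"rotation":[0,-0.035,0],"fingers":-1},{"offset":[0,0,0],"rotation":[0,0,0],"fingers":-1}]';  python3 plan.py -72 -12 0 0; python3 -c "
from h import *;print(manip.get_obs()['torque'])"
python3 - <<'E'
from h import *
im=manip.camera('side')[:,:,::-1];cv2.imwrite('pics/side3.png',im)
a=cv2.imread('pics/side2.png')
f=lambda m:cv2.resize(m[190:265,245:335],None,fx=4.4,fy=4.4,interpolation=cv2.INTER_CUBIC)
cv2.imwrite('pics/side3c.png',np.hstack([f(a),f(im)]))
E
```

```text
clock: 8.98
position: [0.4647, 0.0204, 0.0581]
ee_rot: [0.626, 0.773, -0.065, 0.08]
ft_force: [-0.1, 5.0, 7.4]
grip_width: 0.228
W [0.4642 0.0207 0.0599] tcp [-221.    59.9] tip [-72.   80.3]
t 8.97 p [0.4647 0.0204 0.0581] R [[-0.204, 0.957, -0.205], [0.978, 0.208, -0.001], [0.042, -0.201, -0.979]] F [-0.1  5.   7.4] g 0.228
offset(cur axes) [ 0.0001 -0.0029 -0.0125] offset(target axes) [ 0.0001 -0.0029 -0.0125] rot [-0.0001 -0.0015  0.0015]
tcp in tray mm [-220.6    0.4   58.1]
[-0.04918388  0.00905099  0.00614701]
```

View pics/side3c.png

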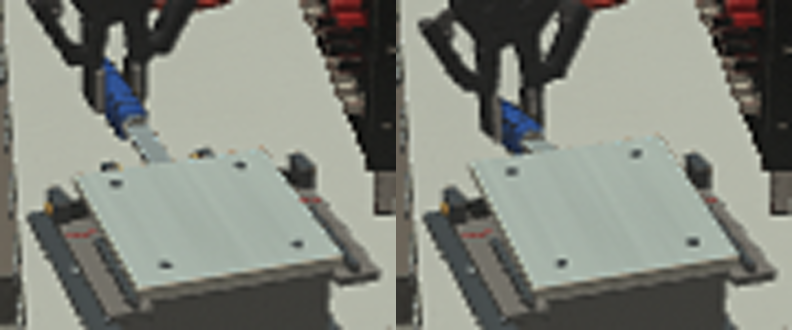

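```bash
python3 -m jog '[{"offset":[0,0,-0.05],"rotation":[0,0.035,0],"fingers":-1},{"offset":[0,0,-0.051],"rotation":[0,0.035,0],"fingers":-1},{"offset":[-0.003,0,-0.05],"rotation":[0,0.035,0],"fingers":-1},{"offset":[-0.008,0,-0.065],"rotation":[0,0.0436,0],"fingers":-1},{"offset":[0,0,0],"rotation":[0,0,0],"fingers":-1}]';  python3 plan.py -72 5 1 0; python3 plan.py -72 7 1 60
cat > lift.py <<'E'
from plan import *
i=manip.camera_info('side');b=manip.camera('side')[:,:,::-1];cv2.imwrite('pics/side_l.png',b)
def m(a,b,p,w=7,s=9):
    x,y=[int(round(v)) for v in p]
    f=4;U=lambda t:cv2.resize(t,None,fx=f,fy=f,interpolation=cv2.INTER_CUBIC)
    r=cv2.matchTemplate(U(b[y-w-s:y+w+s+1,x-w-s:x+w+s+1]),U(a[y-w:y+w+1,x-w:x+w+1]),cv2.TM_CCOEFF_NORMED)
    _,v,_,l=cv2.minMaxLoc(r);return (np.array(l)/f-s),v
a=cv2.imread('pics/side0.png')
H={'FL':(355,266),'FR':(200,289),'RL':(425,361),'RR':(262,386)}  # screw heads in s0c
for n,u in H.items():
    p=(np.array(u)+.5)/5.5-.5+[235,180]
    P=toworld(i,[p],.08)[0]; up=topix(i,P+[0,0,.01])[0]-topix(i,P)[0]
    for k,im in(('side3',cv2.imread('pics/side3.png')),('now',b)):
        d,v=m(a,im,p);print(n,k,'px',d,'score',round(v,2),'10mm up=',up.round(2),'-> mm',round(d[1]/up[1]*10,1))
E
python3 lift.py
```

```text
clock: 9.65
position: [0.4647, 0.0192, 0.0906]
ee_rot: [0.631, 0.775, 0.029, -0.035]
ft_force: [0.6, -1.6, 0.4]
grip_width: 0.231
W [0.4643 0.0202 0.0923] tcp [-220.5   92.3] tip [-72.   68.3]
t 9.65 p [0.4647 0.0192 0.0906] R [[-0.202, 0.975, 0.091], [0.979, 0.202, 0.001], [-0.017, 0.089, -0.996]] F [ 0.6 -1.6  0.4] g 0.231
offset(cur axes) [ 0.0083 -0.0012 -0.0108] offset(target axes) [ 0.0082 -0.0012 -0.0108] rot [ 0.0007 -0.0017 -0.0014]
tcp in tray mm [-2.194e+02  2.000e-01  9.060e+01]
W [0.4523 0.0776 0.1033] tcp [-279.1  103.3] tip [-72.   66.8]
t 9.65 p [0.4647 0.0192 0.0906] R [[-0.202, 0.975, 0.091], [0.979, 0.202, 0.001], [-0.017, 0.089, -0.996]] F [ 0.6 -1.6  0.4] g 0.231
offset(cur axes) [ 0.4041 -0.0023 -0.0484] offset(target axes) [ 0.4054 -0.0012 -0.0356] rot [ 0.0008  0.0158 -0.0014]
tcp in tray mm [-2.194e+02  2.000e-01  9.060e+01]
FL side3 px [ 0.  -3.5] score 0.61 10mm up= [ 0.09 -2.89] -> mm 12.1
FL now px [-0.5  -1.25] score 0.82 10mm up= [ 0.09 -2.89] -> mm 4.3
FR side3 px [2.  0.5] score 0.78 10mm up= [-0.   -2.93] -> mm -1.7
FR now px [ 0.   -1.25] score 0.73 10mm up= [-0.   -2.93] -> mm 4.3
RL side3 px [ 0.5  -0.25] score 0.96 10mm up= [ 0.14 -3.04] -> mm 0.8
RL now px [0.5 0. ] score 0.98 10mm up= [ 0.14 -3.04] -> mm -0.0
RR side3 px [0. 0.] score 0.98 10mm up= [ 0.04 -3.08] -> mm -0.0
RR now px [0.25 0.25] score 0.98 10mm up= [ 0.04 -3.08] -> mm -0.8
```

```bash
python3 -m jog '[{"offset":[0,0,-0.035],"rotation":[0,0.0175,0],"fingers":-1},{"offset":[0,0,0],"rotation":[0,0,0],"fingers":-1},{"offset":[0.13,0,0],"rotation":[0,0,0],"fingers":-1},{"offset":[0.27,0,-0.04],"rotation":[0,0,0],"fingers":-1},{"offset":[0,0,-0.2],"rotation":[0,0,0],"fingers":-1},{"offset":[0,0,0],"rotation":[0,0,0],"fingers":-1}]';  python3 plan.py -72 7 1 60; python3 lift.py | grep now
```

```text
clock: 10.45
position: [0.4532, 0.076, 0.139]
ee_rot: [0.628, 0.776, 0.039, -0.047]
ft_force: [-0.1, -0.8, -3.0]
grip_width: 0.226
W [0.4523 0.0776 0.1033] tcp [-279.1  103.3] tip [-72.   66.8]
t 10.45 p [0.4532 0.076  0.139 ] R [[-0.207, 0.97, 0.123], [0.978, 0.209, 0.002], [-0.024, 0.121, -0.992]] F [-0.1 -0.8 -3. ] g 0.226
offset(cur axes) [-0.0179 -0.0042  0.2379] offset(target axes) [-0.0176 -0.0038  0.2379] rot [ 0.0007 -0.0006  0.0018]
tcp in tray mm [-277.4    0.6  139. ]
FL now px [-0.5  -1.25] score 0.82 10mm up= [ 0.09 -2.89] -> mm 4.3
FR now px [ 0.   -1.25] score 0.78 10mm up= [-0.   -2.93] -> mm 4.3
RL now px [0.5 0. ] score 0.98 10mm up= [ 0.14 -3.04] -> mm -0.0
RR now px [0.25 0.25] score 0.98 10mm up= [ 0.04 -3.08] -> mm -0.8
```

```bash
python3 -m jog '[{"offset":[0.35,0.04,0],"rotation":[0,-0.061,0],"fingers":-1},{"offset":[0.35,0.04,0],"rotation":[0,0,0],"fingers":-1},{"offset":[0.23,0.04,0],"rotation":[0,0,0],"fingers":-1},{"offset":[0,0,0.35],"rotation":[0,0,0],"fingers":-1},{"offset":[0,0,0.28],"rotation":[0,0,0],"fingers":-1},{"offset":[0,0,0],"rotation":[0,0,0],"fingers":-1}]'; python3 plan.py -72 0 0 0 | grep ^t
```

```text
clock: 11.25
position: [0.4385, 0.2131, 0.0465]
ee_rot: [0.63, 0.777, -0.004, -0.002]
ft_force: [0.0, 0.3, -1.8]
grip_width: 0.23
t 11.25 p [0.4385 0.2131 0.0465] R [[-0.207, 0.978, -0.002], [0.978, 0.207, -0.008], [-0.007, -0.003, -1.0]] F [ 0.   0.3 -1.8] g 0.23
tcp in tray mm [-414.6   14.3   46.5]
```

```bash
python3 -m jog '[{"offset":[0,0,0.08],"rotation":[0,0,0],"fingers":-1},{"offset":[0,0,0.03],"rotation":[0,0,0],"fingers":-1},{"offset":[0,0,0.02],"rotation":[0,0,0],"fingers":-1},{"offset":[0,0,0],"rotation":[0,0,0],"fingers":-1}]' 20; python3 plan.py -72 0 0 0 | grep ^t
```

```text
clock: 11.75
position: [0.4416, 0.2151, 0.0311]
ee_rot: [0.63, 0.777, 0.001, -0.001]
ft_force: [0.9, -0.6, -2.6]
grip_width: 0.227
t 11.75 p [0.4416 0.2151 0.0311] R [[-0.207, 0.978, 0.002], [0.978, 0.207, -0.0], [-0.0, 0.002, -1.0]] F [ 0.9 -0.6 -2.6] g 0.227
tcp in tray mm [-415.8   17.8   31.1]
```

```bash
python3 -m jog '[{"offset":[0,0,0.025],"rotation":[0,0,0],"fingers":-1},{"offset":[0,0,0],"rotation":[0,0,0],"fingers":-1}]' 20; python3 plan.py -72 0 0 0 | grep ^t
```

```text
clock: 12.0
position: [0.4413, 0.2149, 0.0268]
ee_rot: [0.63, 0.777, 0.0, -0.001]
ft_force: [-0.3, 0.5, -2.5]
grip_width: 0.229
t 12.0 p [0.4413 0.2149 0.0268] R [[-0.207, 0.978, 0.002], [0.978, 0.207, -0.001], [-0.001, 0.002, -1.0]] F [-0.3  0.5 -2.5] g 0.229
tcp in tray mm [-415.7   17.4   26.8]
```

```bash
python3 -m jog '[{"offset":[0,0,0.013],"rotation":[0,0,0],"fingers":-1},{"offset":[0,0,0],"rotation":[0,0,0],"fingers":0},{"offset":[0,0,0],"rotation":[0,0,0],"fingers":0.5},{"offset":[0,0,0],"rotation":[0,0,0],"fingers":1},{"offset":[0,0,-0.2],"rotation":[0,0,0],"fingers":1},{"offset":[0,0,-0.4],"rotation":[0,0,0],"fingers":1},{"offset":[0,0,-0.4],"rotation":[0,0,0],"fingers":1},{"offset":[0,0,0],"rotation":[0,0,0],"fingers":1}]'
python3 -m jog '[{"offset":[-0.4,-0.023,0],"rotation":[0,0,0],"fingers":1},{"offset":[-0.4,-0.023,0],"rotation":[0,0,0],"fingers":1},{"offset":[-0.4,-0.023,0],"rotation":[0,0,0],"fingers":1},{"offset":[-0.4,-0.023,0],"rotation":[0,0,0],"fingers":1},{"offset":[-0.4,-0.023,0],"rotation":[0,0,0.0017],"fingers":1},{"offset":[0,0,0],"rotation":[0,0,0],"fingers":1},{"offset":[0,0,0],"rotation":[0,0,0],"fingers":1}]'
python3 plan.py -72 0 0 0 | grep ^t
python3 - <<'E'
from h import *
i=manip.camera_info('wrist');im=manip.camera('wrist')[:,:,::-1];cv2.imwrite('pics/w3.png',im);np.save('w3.npy',i,allow_pickle=True)
rc,s=blue(im[:,:,::-1].copy());print(rc,toworld(i,[rc[0]],.022).round(3))
print(np.round(i['xyz'],3),ray(i,[[280,210],[280,400]]).round(2).tolist())
E
```

```text
clock: 13.0
position: [0.4439, 0.216, 0.1798]
ee_rot: [0.63, 0.777, 0.005, 0.0]
ft_force: [-0.3, 0.1, -1.0]
grip_width: 0.997
clock: 13.88
position: [0.4865, -0.082, 0.1738]
ee_rot: [0.631, 0.776, 0.0, -0.001]
ft_force: [-0.8, 1.0, -0.2]
grip_width: 1.002
t 13.88 p [ 0.4865 -0.082   0.1738] R [[-0.204, 0.979, 0.002], [0.979, 0.204, -0.002], [-0.002, 0.002, -1.0]] F [-0.8  1.  -0.2] g 1.002
tcp in tray mm [-115.9    0.7  173.8]Traceback (most recent call last):
  File "<stdin>", line 3, in <module>
  File "h.py", line 14, in blue
    n,l,s,c=cv2.connectedComponentsWithStats(m);k=1+np.argmax(s[1:,4])
                                                    ~~~~~~~~~^^^^^^^^^
    return _wrapfunc(a, 'argmax', axis=axis, out=out, **kwds)
    return bound(*args, **kwds)
ValueError: attempt to get argmax of an empty sequence
```

```bash
python3 -m jog '[{"offset":[-0.05,-0.005,0],"rotation":[0,0,0],"fingers":1},{"offset":[0,0,0.3],"rotation":[0,0,0],"fingers":1},{"offset":[0,0,0.22],"rotation":[0,0,0],"fingers":1},{"offset":[0,0,0.095],"rotation":[0,0,0],"fingers":1},{"offset":[0,0,0],"rotation":[0,0,0],"fingers":1},{"offset":[0,0,0],"rotation":[0,0,0],"fingers":1}]'
python3 plan.py -72 0 0 0 | grep ^t
python3 - <<'E'
from h import *
im=manip.camera('side')[:,:,::-1];cv2.imwrite('pics/side4.png',im)
rc,s=blue(im[150:260,200:340][:,:,::-1].copy());print('bar handle side px',rc,s)
cv2.imwrite('pics/side4c.png',cv2.resize(im[160:270,230:340],(600,600),interpolation=cv2.INTER_CUBIC))
E
```

```text
clock: 14.68
position: [0.4884, -0.0897, 0.0834]
ee_rot: [0.631, 0.776, 0.001, -0.0]
ft_force: [-0.0, -1.2, 0.1]
grip_width: 0.999
t 14.68 p [ 0.4884 -0.0897  0.0834] R [[-0.204, 0.979, 0.002], [0.979, 0.204, 0.001], [0.001, 0.002, -1.0]] F [-0.  -1.2  0.1] g 0.999
tcp in tray mm [-107.9    1.    83.4]
bar handle side px ((56.5, 50.5), (7.0, 3.0), 90.0) [55 47  4  8 21]
```

View pics/side4c.png

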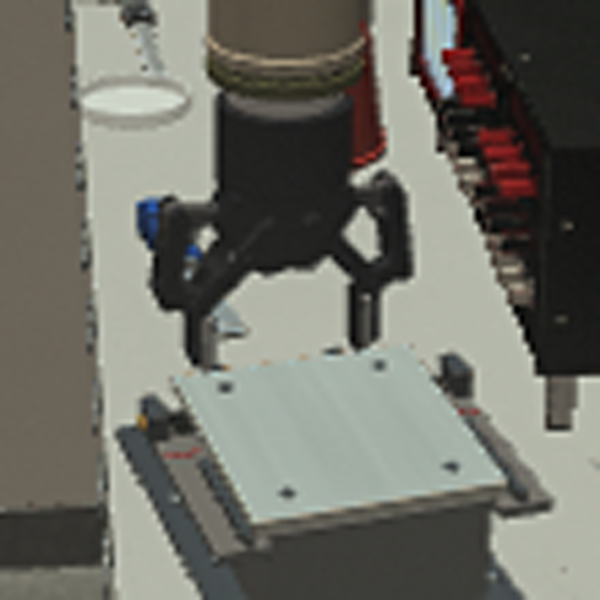

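```bash
python3 -m jog '[{"offset":[0,-0.007,0.024],"rotation":[0,0,0],"fingers":1},{"offset":[-0.05,0,0],"rotation":[0,0,0],"fingers":1},{"offset":[-0.05,0,0],"rotation":[0,0,0],"fingers":1},{"offset":[0,0,0],"rotation":[0,0,0],"fingers":1}]'
python3 plan.py -72 0 0 0 | grep ^t; python3 lift.py | grep now
python3 -m jog '[{"offset":[-0.05,0,0],"rotation":[0,0,0],"fingers":1},{"offset":[-0.05,0,0],"rotation":[0,0,0],"fingers":1},{"offset":[-0.05,0,0],"rotation":[0,0,0],"fingers":1},{"offset":[0,0,0],"rotation":[0,0,0],"fingers":1}]'
python3 plan.py -72 0 0 0 | grep ^t; python3 lift.py | grep now
python3 -m recognise 2>/dev/null
python3 - <<'E'
from h import *
for r in manip.recognise('side','cover')[:1]:print(r)
E
```

```text
clock: 15.22
position: [0.4897, -0.1056, 0.0786]
ee_rot: [0.631, 0.775, 0.0, -0.001]
ft_force: [-0.5, -0.3, -0.7]
grip_width: 0.999
t 15.22 p [ 0.4897 -0.1056  0.0786] R [[-0.203, 0.979, 0.001], [0.979, 0.203, -0.001], [-0.001, 0.001, -1.0]] F [-0.5 -0.3 -0.7] g 0.999
tcp in tray mm [-92.2  -1.   78.6]
FL now px [ 6.75 -1.75] score 0.24 10mm up= [ 0.09 -2.89] -> mm 6.1
FR now px [3.   4.75] score 0.69 10mm up= [-0.   -2.93] -> mm -16.2
RL now px [1.25 1.75] score 0.95 10mm up= [ 0.14 -3.04] -> mm -5.8
RR now px [0.75 2.  ] score 0.98 10mm up= [ 0.04 -3.08] -> mm -6.5
clock: 15.78
position: [0.4942, -0.1277, 0.0786]
ee_rot: [0.631, 0.775, 0.0, -0.001]
ft_force: [0.2, 0.0, -1.1]
grip_width: 1.0
t 15.78 p [ 0.4942 -0.1277  0.0786] R [[-0.203, 0.979, 0.001], [0.979, 0.203, -0.0], [-0.001, 0.001, -1.0]] F [ 0.2  0.  -1.1] g 1.0
tcp in tray mm [-69.6  -1.1  78.6]
FL now px [-0.75  0.  ] score 0.25 10mm up= [ 0.09 -2.89] -> mm -0.0
FR now px [5.   8.25] score 0.73 10mm up= [-0.   -2.93] -> mm -28.1
RL now px [4.25 6.  ] score 0.86 10mm up= [ 0.14 -3.04] -> mm -19.8
RR now px [3.   6.25] score 0.97 10mm up= [ 0.04 -3.08] -> mm -20.3
{'bbox': [265.4, 229.1, 327.6, 265.3], 'conf': 0.63}
```

```bash
cat > slide.py <<'E'
from plan import *
i=manip.camera_info('side');b=manip.camera('side')[:,:,::-1]
from lift import m,a,H
for n in('RL','RR'):
    p=(np.array(H[n])+.5)/5.5-.5+[235,180];d,v=m(a,b,p,s=22)
    P=toworld(i,[p],.08)[0];Q=toworld(i,[p+d],.08)[0]
    print(n,d,round(v,2),'tray shift mm',(T.inv().apply(Q-P)*1e3).round(1))
E
python3 slide.py | grep shift; python3 plan.py -72 0 0 0 | grep ^tcp
```

```text
RL [4.25 6.  ] 0.86 tray shift mm [34.7 -0.6  0. ]
RR [3.   6.25] 0.97 tray shift mm [34.3 -2.3  0. ]
tcp in tray mm [-70.6  -0.9  78.6]
```

```bash
python3 -m jog '[{"offset":[-0.05,0.005,0],"rotation":[0,0,0],"fingers":1},{"offset":[-0.05,0,0],"rotation":[0,0,0],"fingers":1},{"offset":[-0.033,0,0],"rotation":[0,0,0],"fingers":1},{"offset":[0,0,0],"rotation":[0,0,0],"fingers":1},{"offset":[0,0,0],"rotation":[0,0,0],"fingers":1}]'
python3 plan.py -72 0 0 0 | grep ^t;python3 slide.py | grep shift
python3 -m jog '[{"offset":[0.05,0,0],"rotation":[0,0,0],"fingers":1},{"offset":[0.05,0,-0.3],"rotation":[0,0,0],"fingers":1},{"offset":[0,0,-0.4],"rotation":[0,0,0],"fingers":1},{"offset":[-0.4,0,-0.3],"rotation":[0,0,0],"fingers":1},{"offset":[-0.4,0,0],"rotation":[0,0,0],"fingers":1},{"offset":[0,0,0],"rotation":[0,0,0],"fingers":1},{"offset":[0,0,0],"rotation":[0,0,0],"fingers":1}]'
python3 - <<'E'
from plan import *
i=manip.camera_info('wrist')
o=st()
P=np.array([[-30,81,70],[-30,-81,70],[-30,90,70],[-30,-90,70],[-36,70,80],[-36,-70,80]])/1e3
print(topix(i,T.apply(P)+O).round(0).tolist())
E
```

```text
clock: 16.6
position: [0.499, -0.1463, 0.0785]
ee_rot: [0.631, 0.776, 0.0, -0.001]
ft_force: [0.7, 0.5, -0.3]
grip_width: 1.001
t 16.6 p [ 0.499  -0.1463  0.0785] R [[-0.204, 0.979, 0.002], [0.979, 0.204, -0.0], [-0.001, 0.001, -1.0]] F [ 0.7  0.5 -0.3] g 1.001
tcp in tray mm [-50.4  -0.3  78.5]
RL [6.75 9.25] 0.86 tray shift mm [53.1 -0.4  0. ]
RR [5.25 9.75] 0.97 tray shift mm [53.3 -2.1  0. ]
clock: 17.58
position: [0.5183, -0.2385, 0.2203]
ee_rot: [0.631, 0.776, 0.0, -0.001]
ft_force: [0.3, 0.0, -0.3]
grip_width: 1.002
t 17.57 p [ 0.5183 -0.2385  0.2203] R [[-0.204, 0.979, 0.003], [0.979, 0.204, -0.001], [-0.002, 0.002, -1.0]] F [ 0.3  0.  -0.3] g 1.002
[[369.0, 116.0], [185.0, 116.0], [379.0, 116.0], [174.0, 116.0], [360.0, 109.0], [193.0, 109.0]]
```

Run:
```python
from h import *
i=manip.camera_info('wrist');im=manip.camera('wrist')[:,:,::-1];cv2.imwrite('pics/w4.png',im);np.save('w4.npy',i,allow_pickle=True)
h=cv2.cvtColor(im,cv2.COLOR_BGR2HSV)
m=cv2.inRange(h,(0,90,60),(8,255,255))|cv2.inRange(h,(172,90,60),(180,255,255));m[:70]=0;m[170:]=0
n,l,s,c=cv2.connectedComponentsWithStats(m);
for k in range(1,n):
    if s[k,4]>5:print(s[k],c[k].round(1))
g=cv2.cvtColor(im,cv2.COLOR_BGR2GRAY)
for x in (200,215,250,300,340,352): print(x,[int(v) for v in g[92:132,x]])
cv2.imwrite('pics/w4c.png',cv2.resize(im[70:170,150:410],None,fx=3,fy=3,interpolation=cv2.INTER_CUBIC))
```

```text
[360 113  22   2  43] [370.7 113.5]
[176 114  20   2  40] [185.5 114.5]
200 [144, 141, 142, 142, 142, 141, 141, 141, 141, 141, 141, 141, 142, 122, 158, 165, 165, 164, 165, 164, 165, 165, 165, 164, 164, 165, 165, 165, 164, 165, 164, 163, 164, 164, 164, 164, 164, 164, 164, 164]
215 [96, 99, 101, 103, 106, 108, 110, 112, 113, 115, 116, 119, 119, 109, 158, 166, 165, 163, 164, 164, 165, 164, 165, 165, 164, 165, 165, 165, 164, 165, 165, 165, 165, 165, 165, 165, 166, 165, 166, 166]
250 [82, 81, 83, 81, 82, 82, 83, 82, 85, 123, 143, 144, 144, 133, 163, 168, 167, 168, 168, 167, 167, 167, 168, 168, 168, 168, 168, 168, 167, 168, 168, 169, 168, 168, 168, 168, 168, 169, 168, 168]
300 [82, 82, 80, 81, 78, 83, 104, 107, 107, 107, 106, 105, 111, 113, 164, 170, 169, 169, 169, 169, 170, 169, 169, 169, 168, 169, 169, 169, 169, 168, 169, 169, 169, 169, 170, 169, 170, 169, 169, 169]
340 [58, 59, 59, 60, 60, 63, 63, 64, 67, 68, 70, 72, 70, 70, 162, 171, 169, 169, 169, 168, 168, 169, 168, 169, 169, 168, 169, 169, 169, 169, 169, 170, 169, 170, 169, 169, 169, 170, 169, 169]
352 [125, 126, 126, 127, 127, 128, 129, 129, 130, 130, 130, 132, 132, 121, 162, 168, 167, 168, 168, 167, 167, 167, 167, 167, 167, 167, 167, 167, 167, 167, 167, 167, 167, 167, 168, 168, 167, 167, 168, 168]
```

View pics/w4c.png

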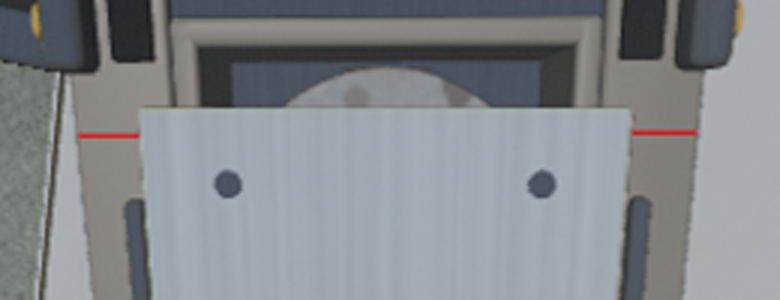

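```bash
cat > edge.py <<'E'
from h import *
import sys
def ev(f,i):
    im=cv2.imread(f);g=cv2.cvtColor(im,cv2.COLOR_BGR2GRAY).astype(float)
    h=cv2.cvtColor(im,cv2.COLOR_BGR2HSV);m=cv2.inRange(h,(0,90,60),(8,255,255))|cv2.inRange(h,(172,90,60),(180,255,255));m[:60]=0;m[200:]=0
    n,l,s,c=cv2.connectedComponentsWithStats(m);k=[k for k in range(1,n) if s[k,4]>15];k.sort(key=lambda k:-c[k][0])
    red=np.array([c[j] for j in k[:2]])
    w=im.astype(float);rd=w[:,:,2]-w[:,:,1]
    for r in red: # intensity-weighted centroid
        x=int(r[0]);y=int(r[1]);q=np.clip(rd[y-4:y+6,x-6:x+7]-8,0,None).sum(1);r[1]=(q*np.arange(y-4,y+6)).sum()/q.sum()
    L=toworld(i,red,.07)
    E=[]
    for x in (range(344,356),range(198,212)):
        for xx in x:
            col=g[:,xx];ys=range(80,160)
            # cover's uniform bright area below: first row with value>150 staying bright
            y=next(y for y in ys if col[y:y+2].mean()>152)
            E.append((xx,y-1+.5 if 0 else y-.5))
    E=np.array(E);W=toworld(i,E,.08);
    d=L[1]-L[0];yh=-d/np.linalg.norm(d);xh=np.array([yh[1],-yh[0],0])
    e=(W-L.mean(0))@xh*1e3;yy=(W-L.mean(0))@yh*1e3
    print('red px',red.round(2).tolist(),'edge rows',E[:12,1].mean(),E[12:,1].mean())
    print('line spacing',np.linalg.norm(d).round(4),'tray yaw',np.degrees(np.arctan2(xh[1],xh[0])).round(2))
    s,b=np.polyfit(yy,e,1);print('edge minus line mm: left',round(b+81*s,2),'right',round(b-81*s,2),'yaw err deg',round(np.degrees(s),2),'mean',round(b,2))
if __name__=='__main__':
    i=np.load('w4.npy',allow_pickle=True).item();print(np.round(i['xyz'],3));ev('pics/w4.png',i)
E
python3 edge.py; python3 plan.py -72 0 0 0 | grep ^tcp
```

```text
[ 0.503 -0.163  0.344]
red px [[370.74, 113.8], [185.5, 114.8]] edge rows 105.5 105.5
line spacing 0.1627 tray yaw -77.92
edge minus line mm: left -6.69 right -7.53 yaw err deg 0.3 mean -7.11
tcp in tray mm [ 43.2   0.  220.4]
```

```bash
python3 -m jog '[{"offset":[0.38,0,0],"rotation":[0,0,-0.0027],"fingers":1},{"offset":[0.377,0,0],"rotation":[0,0,0],"fingers":1},{"offset":[0,0,0.35],"rotation":[0,0,0],"fingers":1},{"offset":[0,0,0.35],"rotation":[0,0,0],"fingers":1},{"offset":[0,0,0.24],"rotation":[0,0,0],"fingers":1},{"offset":[0,0,0],"rotation":[0,0,0],"fingers":1},{"offset":[0,0,0],"rotation":[0,0,0],"fingers":1}]'
python3 plan.py -72 0 0 0 | grep ^t
```

```text
clock: 18.5
position: [0.4956, -0.1274, 0.0814]
ee_rot: [0.628, 0.778, 0.001, -0.0]
ft_force: [0.0, 0.6, 0.4]
grip_width: 0.997
t 18.5 p [ 0.4956 -0.1274  0.0814] R [[-0.21, 0.978, 0.002], [0.978, 0.21, 0.001], [0.0, 0.002, -1.0]] F [0.  0.6 0.4] g 0.997
tcp in tray mm [-69.6   0.3  81.4]
```

```bash
python3 -m jog '[{"offset":[0,0,0.018],"rotation":[0,0,0],"fingers":1},{"offset":[-0.06,0,0],"rotation":[0,0,0],"fingers":1},{"offset":[-0.05,0,0],"rotation":[0,0,0],"fingers":1},{"offset":[-0.04,0,0],"rotation":[0,0,0],"fingers":1},{"offset":[-0.02,0,0],"rotation":[0,0,0],"fingers":1},{"offset":[0,0,0],"rotation":[0,0,0],"fingers":1},{"offset":[0,0,0],"rotation":[0,0,0],"fingers":1}]'
python3 plan.py -72 0 0 0 | grep ^t
```

```text
clock: 19.38
position: [0.5001, -0.1531, 0.0772]
ee_rot: [0.629, 0.778, 0.0, -0.001]
ft_force: [-0.7, -0.3, -1.0]
grip_width: 0.996
t 19.38 p [ 0.5001 -0.1531  0.0772] R [[-0.209, 0.978, 0.001], [0.978, 0.209, -0.001], [-0.001, 0.001, -1.0]] F [-0.7 -0.3 -1. ] g 0.996
tcp in tray mm [-43.5  -0.6  77.2]
```

Now lift off and measure again from the same vantage.

```bash
python3 -m jog '[{"offset":[0.05,0,0],"rotation":[0,0,0],"fingers":1},{"offset":[0.05,0,-0.3],"rotation":[0,0,0],"fingers":1},{"offset":[0,0,-0.4],"rotation":[0,0,0],"fingers":1},{"offset":[-0.4,0,-0.3],"rotation":[0,0,0],"fingers":1},{"offset":[-0.4,0,0],"rotation":[0,0,0],"fingers":1},{"offset":[0,0,0],"rotation":[0,0,0],"fingers":1},{"offset":[0,0,0],"rotation":[0,0,0],"fingers":1}]'
python3 plan.py -72 0 0 0 | grep ^tcp
python3 - <<'E'
from edge import *
i=manip.camera_info('wrist');im=manip.camera('wrist')[:,:,::-1];cv2.imwrite('pics/w5.png',im);np.save('w5.npy',i,allow_pickle=True)
ev('pics/w5.png',i)
g=cv2.cvtColor(im,cv2.COLOR_BGR2GRAY)
for x in(204,300,350):print(x,g[100:124,x].tolist())
E
python3 slide.py|grep shift
```

```text
clock: 20.25
position: [0.52, -0.2453, 0.2191]
ee_rot: [0.629, 0.778, 0.0, -0.001]
ft_force: [0.6, 0.3, 0.5]
grip_width: 0.997
tcp in tray mm [ 50.8  -0.  219.1]
red px [[372.5, 105.81], [185.0, 105.8]] edge rows 104.5 104.5
line spacing 0.1626 tray yaw -77.92
edge minus line mm: left -0.82 right -0.82 yaw err deg -0.0 mean -0.82
204 [142, 142, 142, 142, 127, 158, 164, 162, 161, 162, 161, 162, 162, 162, 162, 161, 162, 162, 161, 162, 162, 162, 162, 162]
300 [121, 115, 117, 119, 113, 164, 170, 168, 168, 168, 168, 169, 168, 169, 169, 168, 168, 169, 169, 169, 168, 169, 168, 168]
350 [88, 85, 87, 82, 90, 164, 170, 168, 168, 168, 168, 168, 168, 168, 168, 168, 168, 168, 168, 169, 167, 168, 168, 168]
RL [ 7.75 10.25] 0.85 tray shift mm [58.8  0.3  0. ]
RR [ 6.5 11. ] 0.98 tray shift mm [60.3 -0.9  0. ]
```

Run:
```python
from plan import *
for c in('top','side'):
    i=manip.camera_info(c);im=manip.camera(c)
    for q in('bar','lone_disc','red_hood','petri_dish','cover'):
        print(c,q,[(np.round(r['bbox']).tolist(),round(r['conf'],2)) for r in manip.recognise(c,q)[:1]])
    try:
        x0,y0=190,150
        rc,s=blue(im[y0:260,x0:300].copy());w=toworld(i,[np.array(rc[0])+[x0,y0]],.015)[0];print('handle',w.round(3),'tray mm',(T.inv().apply(w-O)*1e3).round(0),s)
    except Exception as e:print(e)
o=st()
```

```text
top bar [([199.0, 213.0, 267.0, 236.0], 0.63)]
top lone_disc [([425.0, 200.0, 464.0, 237.0], 0.79)]
top red_hood [([125.0, 169.0, 173.0, 214.0], 0.96)]
top petri_dish [([110.0, 218.0, 138.0, 248.0], 0.86)]
top cover [([337.0, 172.0, 375.0, 222.0], 0.6)]
handle [0.44  0.215 0.015] tray mm [-416.   16.   15.] [ 10  71  31  11 159]
side bar [([255.0, 195.0, 279.0, 222.0], 0.69)]
side lone_disc [([262.0, 301.0, 303.0, 341.0], 0.79)]
side red_hood [([255.0, 193.0, 278.0, 220.0], 0.73)]
side petri_dish [([246.0, 174.0, 264.0, 185.0], 0.66)]
side cover [([269.0, 235.0, 330.0, 270.0], 0.69)]
handle [0.441 0.218 0.015] tray mm [-419.   18.   15.] [65 47 11 14 72]
t 21.0 p [ 0.5202 -0.246   0.2196] R [[-0.209, 0.978, 0.002], [0.978, 0.209, -0.001], [-0.001, 0.002, -1.0]] F [-0.6  0.2  0.1] g 1.001
```

Everything is in place, so I'm handing in.

```bash
python3 -c "
from workcell import manip
print(manip.hand_in())"
```

```text
the job is handed in; nothing more can be done
None
```

The job is done and handed in at about 21 s of robot time.

**What I did:** I set the pry bar across the fulcrum rod and levered the cover's front edge up until it came out of both clips. I then laid the bar back on the bench. Last, I pushed the cover back with the open fingers, correcting by about 0.3° to keep it square.

**Last checks:**
- **Clips:** with the bar withdrawn, the cover's front screws measured about 4.3 mm up on both sides, so it was resting on the pads.
- **Cover position:** the wrist camera put the front edge 0.8 mm short of both red lines, with no measurable yaw. That reading is good to roughly half a millimetre, and I left it there. The side camera gave a total slide of 58.8 mm on the left and 60.3 mm on the right, against 60 mm wanted.
- **Cover flat:** I inferred this from the front edge being behind the pads; I did not measure it directly.
- **Bar:** it lies on the bench near where it started. By my estimate its tip is about 85 mm clear of the base plate.
- **Other things:** in the top camera the lone disc, red cap and dish are unchanged. In the side camera the network boxed the bar as "red_hood", a false detection. I did not check the concrete disc inside the tray or the other discs and caps, but the arm went nowhere near them.

**One open point:** near full lift the wrist readings still suggested about 25 N at the tip, more than I expected once the clips had let go. It did not show again once the bar was lowered.

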